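# Close the pantry canister set

## Task

The canister set has been washed and dried: put each of the four wooden lids back on the white canister it belongs to by size, plug down in the mouth and fully home so that it lies flat on the rim. Set the lids down rather than dropping them, leave the canisters standing where they are, and leave alone the cork coaster and the saucer that lie among the lids.

Things in the scene. Friction and masses are not known exactly. Their poses are not given: they have to be found in the camera images.
- canister_small: The smallest of the four open white ceramic canisters: a loose straight round pot standing upright, outside diameter 80 mm, height 90 mm, wall 5 mm, round mouth 70 mm across, empty. Origin: centre of its underside; z up along its axis, so the rim is at z = 90 mm in its frame.
- canister_medium: The second smallest of the four open white ceramic canisters: a loose straight round pot standing upright, outside diameter 94 mm, height 105 mm, wall 5 mm, round mouth 84 mm across, empty. Origin: centre of its underside; z up along its axis, so the rim is at z = 105 mm in its frame.
- canister_large: The second largest of the four open white ceramic canisters: a loose straight round pot standing upright, outside diameter 108 mm, height 120 mm, wall 5 mm, round mouth 98 mm across, empty. Origin: centre of its underside; z up along its axis, so the rim is at z = 120 mm in its frame.
- canister_largest: The largest of the four open white ceramic canisters: a loose straight round pot standing upright, outside diameter 122 mm, height 135 mm, wall 5 mm, round mouth 112 mm across, empty. Origin: centre of its underside; z up along its axis, so the rim is at z = 135 mm in its frame.
- lid_small: The smallest of four loose wooden lids, lying knob up: disc 80 mm across (z 14 to 24 mm), on it an upright round knob 28 mm across (z 24 to 50 mm), under it a pale tapered plug 14 mm deep (56 mm across at the bottom, 66 at the disc). Origin: centre of the plug's underside, z up. Fits the canister of the same diameter; fully home its disc lies on the rim, the origin 14 mm below the rim.
- lid_medium: The second smallest of four loose wooden lids, lying knob up: disc 94 mm across (z 14 to 24 mm), on it an upright round knob 28 mm across (z 24 to 50 mm), under it a pale tapered plug 14 mm deep (70 mm across at the bottom, 80 at the disc). Origin: centre of the plug's underside, z up. Fits the canister of the same diameter; fully home its disc lies on the rim, the origin 14 mm below the rim.
- lid_large: The second largest of four loose wooden lids, lying knob up: disc 108 mm across (z 14 to 24 mm), on it an upright round knob 28 mm across (z 24 to 50 mm), under it a pale tapered plug 14 mm deep (84 mm across at the bottom, 94 at the disc). Origin: centre of the plug's underside, z up. Fits the canister of the same diameter; fully home its disc lies on the rim, the origin 14 mm below the rim.
- lid_largest: The largest of four loose wooden lids, lying knob up: disc 122 mm across (z 14 to 24 mm), on it an upright round knob 28 mm across (z 24 to 50 mm), under it a pale tapered plug 14 mm deep (98 mm across at the bottom, 108 at the disc). Origin: centre of the plug's underside, z up. Fits the canister of the same diameter; fully home its disc lies on the rim, the origin 14 mm below the rim.
- coaster: A bystander among the lids: a flat cork coaster, 94 mm across, 9 mm thick, no knob. Origin: centre of its underside.
- saucer: A bystander among the lids: a white ceramic saucer, 116 mm across, 18 mm high, no knob. Origin: centre of its underside.
Things that resemble listed ones, but are neither listed nor needed, are in the scene too. Leave any pink or purple look-alike of the lid_small alone.

How it is judged:
At the end, for the whole second after the job is handed in: Each lid sits on the canister of its own size: centred within 8 mm, seated within 4 mm of fully home, flat on the rim within 0.08 rad; all four canisters upright (0.05 rad), within 30 mm of where they stood, everything at rest (below 20 mm/s); coaster and saucer within 30 mm of where they lay (horizontal distance between lid_small and canister_small below 0.008 m and z of lid_small in the frame of canister_small between 0.072 and 0.08 m and angle between the z axis of lid_small and the z axis of canister_small, either way round below 0.08 rad and angle between each of lid_small, lid_medium, lid_large, lid_largest's own z axis and vertical below 0.1 rad and angle between each of canister_small, canister_medium, canister_large, canister_largest's own z axis and vertical below 0.05 rad and distance of each of canister_small, canister_medium, canister_large, canister_largest, coaster, saucer from where it was at the start of the episode below 0.03 m and linear speed of each of lid_small, canister_small, lid_medium, canister_medium, lid_large, canister_large, lid_largest, canister_largest below 0.02 m/s and horizontal distance between lid_medium and canister_medium below 0.008 m and z of lid_medium in the frame of canister_medium between 0.087 and 0.095 m and angle between the z axis of lid_medium and the z axis of canister_medium, either way round below 0.08 rad and horizontal distance between lid_large and canister_large below 0.008 m and z of lid_large in the frame of canister_large between 0.102 and 0.11 m and angle between the z axis of lid_large and the z axis of canister_large, either way round below 0.08 rad and horizontal distance between lid_largest and canister_largest below 0.008 m and z of lid_largest in the frame of canister_largest between 0.117 and 0.125 m and angle between the z axis of lid_largest and the z axis of canister_largest, either way round below 0.08 rad); the robot touches nothing.
It fails at once if a lid is dropped: it falls freely faster than 0.8 m/s (about 33 mm) ((linear speed of lid_small above 0.8 m/s and contact force between lid_small and anything else below 0.05 N) or (linear speed of lid_medium above 0.8 m/s and contact force between lid_medium and anything else below 0.05 N) or (linear speed of lid_large above 0.8 m/s and contact force between lid_large and anything else below 0.05 N) or (linear speed of lid_largest above 0.8 m/s and contact force between lid_largest and anything else below 0.05 N)).
It fails at once if a canister is knocked over (tilted more than 0.35 rad) (angle between any of canister_small, canister_medium, canister_large, canister_largest's own z axis and vertical above 0.35 rad).
It fails at once if the coaster or the saucer is shifted by more than 30 mm (distance of any of coaster, saucer from where it was at the start of the episode above 0.03 m).
It also fails if it takes over 112 s, if anything falls off the work surface, if the arm or the gripper's body presses on something with over 40 N, if the wrist force passes 120 N, or if a joint passes its speed limit or range.

## Robot

A 7-joint arm with a two-finger parallel gripper is mounted at the origin on the work surface. World frame = base frame: x ahead of the robot, y to its left, z up, the work surface at z = 0. Lengths are in m, angles in rad, forces in N, time in s.
With the tool pointing down it reaches from about 0.4 to 0.85 m from the base axis. Payload 4.4 kg.
Tool frame: the origin (TCP) lies midway between the tips of the shut fingers; the grasp point (between the pads) lies 19 mm behind it; z points along the fingers, x is the direction in which the jaws open and shut, and the axes are right-handed (so a half turn about z gives the same grasp; the last joint's range is limited). The gripper opens to 94 mm and grips with 3 to 60 N. Pads are 16 mm wide; open, the fingers measure 119 mm over their backs; the gripper's body (75 mm by 177 mm) begins 78 mm behind the grasp point.
Start: joints at [1.092, 0.628, 0.038, 1.517, -0.027, 0.996, -0.02], TCP at [0.261, -0.595, 0.205] pointing down, gripper open.
Joint ranges: [-3.06, 3.06], [-0.37, 2.12], [-1.25, 1.32], [0.18, 2.47], [-1.1, 4.24], [0.23, 1.98], [-2.94, 2.94]. Speed limits (rad/s): [2.57, 2.57, 3.14, 3.14, 3.14, 3.14, 3.14].

## Interface

Orientations are given as a rotation vector (axis times angle).
In Python, from bench import r gives the robot as it stands. The module is installed in compiled form; this text tells all that it offers.
- The arm moves only by the tool move_arm, never from a script. Its argument "plan" is a list of rows, each an object of numbers: "x", "y", "z": the shift along the world's x, y, z as a fraction of full scale; "rx", "ry", "rz": the turn, a rotation vector about the world's x, y, z as a fraction of full scale. A call has 1 to 12 rows; each row shifts and turns the commanded pose from where the row before left it; what a row does not reach is not made up. Full scale, the value 1, is 100 mm for a shift and 90 degrees for a turn. A row lasts 1/12 s, in which the tool goes at most 41.7 mm and 7.16 degrees, less where a joint would pass 70% of its speed; a pose out of reach is approached as far as the arm can. A call with a number of a shift or a turn outside -1 to 1 is refused whole. A call with a gripper value outside its range is refused whole. "fingers" is the gripper's target within -1 to 1 (shut at 1, half-way at 0, fully open at -1), set as the call begins (left out, the last holds). The fingers move at their own pace and stop on an object; "force" is the grip in N (left out, the last holds). Time passes only in rows, so rows that do not move let the fingers close. It gives the time, the measured TCP pose, the force and the opening at its end, in the units of the state.
- r.get_obs(): the state, without advancing time (a new reading comes with each control period).
- r.read_camera(name): name is "scene" or "top"; returns a dict with "frame" (400x640x3 uint8, red, green, blue), "fx", "fy", "cx", "cy" (pixels), "camera_from_world" (4x4, takes a point from world to camera coordinates). Camera axes: x right, y down, z forward; pixel columns grow to the right and rows downward; lengths in m; the calibration is good to about 2 mm. A picture is of the moment at which its call begins. There is no depth.
- r.job_done(): hands the job in, once; it reports no verdict.
The state is a dict: "clock": time; "joint_positions": joint angles; "dq": joint speeds; "effort": joint torques, N m; "tcp_pos": TCP position; "tcp_rot": TCP orientation; "wrist_force": force on the tool from outside, world axes, zero at the start; "ft_torque": the same for the moment, N m; "width": finger opening in m.
Only numpy, scipy, OpenCV 4.12 (cv2) and the standard library are available. Lean on these libraries where they do the work, as an engineer would, in place of code of your own. Each camera call takes 0.05 s, during which the arm holds its last target. There are 200 camera calls.

## Working session

There is one attempt and no reset: what is moved stays moved. The work goes in short steps, Python scripts to look and compute and a tool call to move; the robot and the scene stay as the last step left them, time stands still between calls to the robot, and variables do not carry over. Pictures are saved under pics/ and viewed, about 12 in all and at most 16, crops included, and the job is handed in when it is done.

Besides the shell and the picture viewer there is one more tool, called after "Call:" as name(argument=value, ...) on one line, values as JSON. move_arm: Moves the arm, as the interface text tells. Shift numbers are shares of 100 mm and turn numbers shares of 90 degrees, none past 1 either way. Its arguments: {"type":"object","properties":{"plan":{"type":"array"},"fingers":{"type":"number"},"force":{"type":"number"}},"required":["plan"]}

```bash
mkdir -p pics; python3 - <<'E'
from bench import r
import cv2,pickle,numpy as np
for n in("scene","top"):
    c=r.read_camera(n);pickle.dump(c,open(n+"0.pkl","wb"))
    cv2.imwrite(f"pics/{n}0.png",c["frame"][:,:,::-1])
    print(n,c["fx"],c["fy"],c["cx"],c["cy"],np.round(c["camera_from_world"],4).tolist())
print(r.get_obs())
E
```

```text
scene 404.85624969994706 404.85624969994706 318.0108357103849 196.6176077245564 [[0.4497, 0.8932, 0.0083, -0.2113], [0.6998, -0.3465, -0.6247, -0.3127], [-0.5551, 0.2867, -0.7808, 1.4287], [0.0, 0.0, 0.0, 1.0]]
top 422.99616020951316 422.99616020951316 315.09385791312366 202.6239962451801 [[0.0127, -0.9996, 0.0251, -0.0183], [-0.9962, -0.0148, -0.0858, 0.4848], [0.0862, -0.0239, -0.996, 1.1332], [0.0, 0.0, 0.0, 1.0]]
{'clock': 0.1, 'joint_positions': array([ 1.09221453,  0.62924448,  0.03844612,  1.51821047, -0.02695929,
        0.9962981 , -0.0200127 ]), 'dq': array([ 0.00096141, -0.00166176,  0.0009631 , -0.00225457,  0.00050585,
        0.00153363,  0.00036156]), 'effort': array([ 3.78380064e-03, -5.50777996e+01,  1.14784878e+00, -1.87114513e+01,
       -5.21163794e-02,  1.91669574e-02,  8.17002956e-05]), 'tcp_pos': array([ 0.26054177, -0.59487713,  0.20467045]), 'tcp_rot': array([-2.62882326e+00,  1.71857644e+00,  2.20053203e-03]), 'wrist_force': array([ 0.01873646, -0.49119709, -0.54097748]), 'ft_torque': array([ 0.01358278, -0.04558729, -0.04965188]), 'width': 0.09401663446982285}
```

View pics/top0.png

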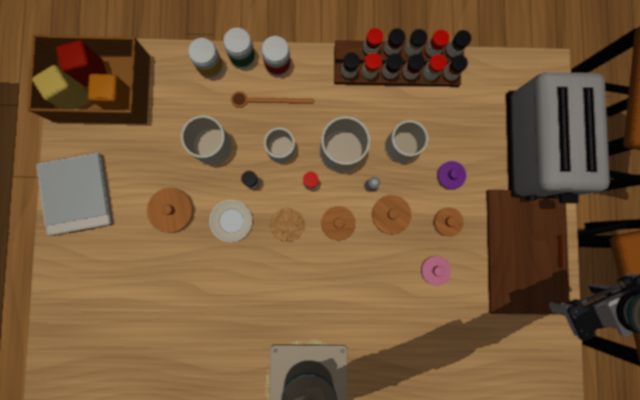

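View pics/scene0.png

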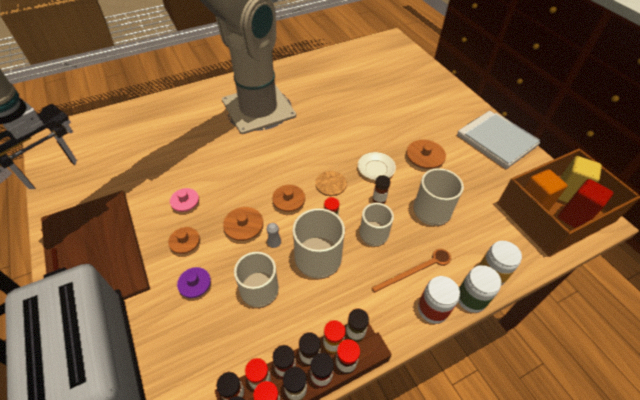

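```bash
cat > h.py <<'E'
import cv2,pickle,numpy as np
from scipy.optimize import minimize
from scipy.ndimage import map_coordinates,gaussian_filter
T=np.linspace(0,2*np.pi,120,endpoint=False)
def proj(c,P):
    P=np.atleast_2d(P);M=c["camera_from_world"];q=P@M[:3,:3].T+M[:3,3]
    return np.c_[c["fx"]*q[:,0]/q[:,2]+c["cx"],c["fy"]*q[:,1]/q[:,2]+c["cy"]]
def unproj(c,u,v,z):
    M=c["camera_from_world"];R=M[:3,:3];o=-R.T@M[:3,3]
    d=R.T@np.array([(u-c["cx"])/c["fx"],(v-c["cy"])/c["fy"],1]);return o+d*(z-o[2])/d[2]
def circ(c,x,y,z,R): return proj(c,np.c_[x+R*np.cos(T),y+R*np.sin(T),0*T+z])
def score(c,x,y,parts,s=0.7):
    """parts: (z,R) circles; mean colour step across each"""
    f=c["frame"].astype(float);t=0
    for z,R in parts:
        S=[]
        for d in(-.003,.003):
            p=circ(c,x,y,z,R+d)
            S.append(np.array([map_coordinates(f[:,:,k],[p[:,1],p[:,0]],order=1) for k in range(3)]))
        D=S[1]-S[0]
        t+=np.linalg.norm(np.median(D,axis=1))+0.5*np.linalg.norm(D,axis=0).clip(0,60).mean()
    return t/len(parts)
def fit(c,x,y,parts):
    g=[(score(c,x+a,y+b,parts),x+a,y+b) for a in np.arange(-.02,.021,.004) for b in np.arange(-.02,.021,.004)]
    _,a,b=max(g)
    m=minimize(lambda q:-score(c,*q,parts),[a,b],method="Nelder-Mead",options=dict(initial_simplex=[[a,b],[a+.003,b],[a,b+.003]],xatol=1e-4))
    return -m.fun,m.x
SZ=dict(small=(.04,.09),medium=(.047,.105),large=(.054,.12),largest=(.061,.135))
def lidparts(n,z0=0): return [(z0+.024,SZ[n][0]),(z0+.050,.014)]
def canparts(n): R,h=SZ[n];return [(h,R),(h,R-.005)]
E
python3 - <<'E'
from h import *
top=pickle.load(open("top0.pkl","rb"));sc=pickle.load(open("scene0.pkl","rb"))
im=cv2.resize(top["frame"][:,:,::-1],None,fx=2.4,fy=2.4,interpolation=3)
for kind,pts in(("lid",[(168,209),(339,223),(391,214),(448,221)]),("can",[(204,138),(280,144),(345,143),(409,140)])):
  for u,v in pts:
    out=[]
    for n in SZ:
        p=lidparts(n) if kind=="lid" else canparts(n)
        w=unproj(top,u,v,p[0][0]);s,x=fit(top,*w[:2],p);out.append((s,n,x,p))
    b=max(out,key=lambda o:o[0]);uv=proj(sc,[*b[2],b[3][0][0]])[0]
    s2,x2=fit(sc,*b[2],b[3])
    print(kind,(u,v),b[1],np.round(b[2],4),[(n,round(s)) for s,n,_,_ in out],"scene",np.round(x2,4),round(s2))
    for z,R in b[3]: cv2.polylines(im,[np.round((circ(top,*b[2],z,R)+.5)*2.4).astype(int)],True,(0,255,0))
for u,v,z in((250,179,.05),(311,180,.05),(372,183,.05),(452,175,.02),(231,221,.01),(288,225,.01)): print(u,v,unproj(top,u,v,z).round(3))
cv2.imwrite("pics/fit.png",im[int(105*2.4):int(250*2.4),int(145*2.4):int(475*2.4)])
E
```

```text
lid (168, 209) largest [0.4575 0.3716] [('small', 35), ('medium', 38), ('large', 39), ('largest', 56)] scene [0.4761 0.3624] 72
lid (339, 223) medium [ 0.431 -0.073] [('small', 14), ('medium', 34), ('large', 14), ('largest', 9)] scene [ 0.4477 -0.083 ] 93
lid (391, 214) large [ 0.4545 -0.2179] [('small', 18), ('medium', 22), ('large', 38), ('largest', 22)] scene [ 0.4715 -0.225 ] 98
lid (448, 221) small [ 0.4382 -0.3702] [('small', 48), ('medium', 33), ('large', 28), ('largest', 27)] scene [ 0.455 -0.379] 99
can (204, 138) large [0.6388 0.2752] [('small', 47), ('medium', 74), ('large', 97), ('largest', 38)] scene [0.6412 0.2756] 131
can (280, 144) small [0.6353 0.0864] [('small', 91), ('medium', 57), ('large', 25), ('largest', 14)] scene [0.6353 0.0854] 141
can (345, 143) largest [ 0.6307 -0.0815] [('small', 40), ('medium', 83), ('large', 68), ('largest', 92)] scene [ 0.6343 -0.0831] 145
can (409, 140) medium [ 0.6473 -0.2494] [('small', 69), ('medium', 88), ('large', 53), ('largest', 37)] scene [ 0.65   -0.2521] 151
250 179 [0.543 0.163 0.05 ]
311 180 [0.543 0.001 0.05 ]
372 183 [ 0.538 -0.163  0.05 ]
452 175 [ 0.567 -0.39   0.02 ]
231 221 [0.432 0.217 0.01 ]
288 225 [0.423 0.062 0.01 ]
```

View pics/fit.png

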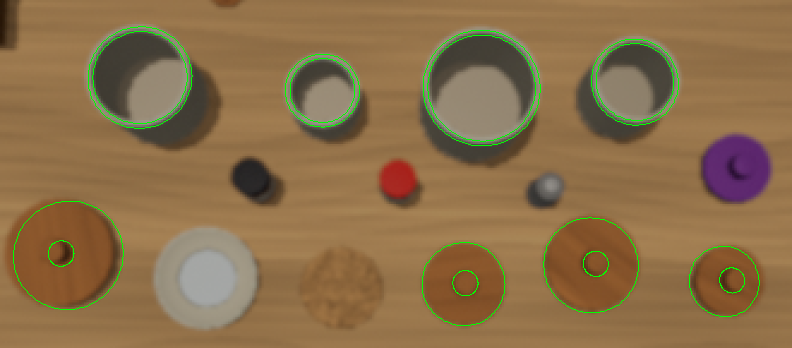

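```bash
python3 - <<'E'
from h import *
sc=pickle.load(open("scene0.pkl","rb"));top=pickle.load(open("top0.pkl","rb"))
L=dict(largest=(.4575,.3716),medium=(.431,-.073),large=(.4545,-.2179),small=(.4382,-.3702))
C=dict(large=(.64,.2754),small=(.6353,.086),largest=(.6325,-.0823),medium=(.6487,-.2507))
im=cv2.resize(sc["frame"][:,:,::-1],None,fx=2.4,fy=2.4,interpolation=3)
for n in SZ:
  for p,col in(((.024,SZ[n][0]),(0,255,0)),((.014,SZ[n][0]),(255,255,0)),((.05,.014),(0,0,255))):
    cv2.polylines(im,[np.round((circ(sc,*L[n],*p)+.5)*2.4).astype(int)],True,col)
  for p in canparts(n)[:1]: cv2.polylines(im,[np.round((circ(sc,*C[n],*p)+.5)*2.4).astype(int)],True,(0,255,0))
cv2.imwrite("pics/fs.png",im[330:740,380:1120])
for u,v in((391,205),(340,213),(448,215),(165,200),(391,180+10)):print(top["frame"][v,u])
print(top["frame"][260,300],top["frame"][214,420])
E
```

```text
[132  81  41]
[138  86  43]
[130  81  41]
[136  85  43]
[148 114  73]
[158 122  78] [147 113  72]
```

View pics/fs.png

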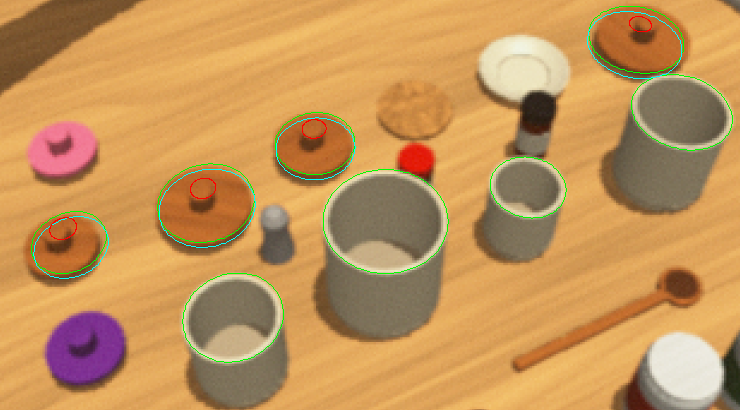

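```bash
cat >> h.py <<'E'
def hull(c,x,y,n,z0=0,k=4,w=None):
    R=SZ[n][0];P=np.vstack([circ(c,x,y,z0+z,r) for z,r in((.024,R),(.014,R),(.05,.014),(0.0,R-.012))])
    return cv2.convexHull(P.astype(np.float32))[:,0]
def lidmask(c,k=4,thr=1.46):
    f=cv2.resize(c["frame"],None,fx=k,fy=k,interpolation=cv2.INTER_CUBIC).astype(float)
    return ((f[:,:,0]/(f[:,:,1]+1)>thr)&(f[:,:,0]/(f[:,:,1]+1)<2.3)).astype(np.uint8)
def lidfit(cams,x,y,n,z0=0,k=4):
    ms=[lidmask(c,k) for c in cams]
    def cost(q):
        t=0
        for c,m in zip(cams,ms):
            h=hull(c,q[0],q[1],n,z0);g=np.zeros_like(m);cv2.fillPoly(g,[np.round(((h+.5)*k-.5)*16).astype(np.int32)],1,shift=4)
            a,b=h.mean(0);e=int(45*k);ys=slice(max(0,int(b*k)-e),int(b*k)+e);xs=slice(max(0,int(a*k)-e),int(a*k)+e)
            G,Mm=g[ys,xs],m[ys,xs];t-=(G&Mm).sum()/max(1,(G|(Mm&cv2.dilate(G,np.ones((9*k//2,)*2)))).sum())
        return t/len(cams)
    best=min(((cost((x+a,y+b)),x+a,y+b) for a in np.arange(-.015,.016,.005) for b in np.arange(-.015,.016,.005)))
    x,y=best[1:];m=minimize(cost,[x,y],method="Nelder-Mead",options=dict(initial_simplex=[[x,y],[x+.003,y],[x,y+.003]],xatol=1e-4))
    return -m.fun,m.x
E
python3 - <<'E'
from h import *
sc=pickle.load(open("scene0.pkl","rb"));top=pickle.load(open("top0.pkl","rb"))
L=dict(largest=(.4575,.3716),medium=(.431,-.073),large=(.4545,-.2179),small=(.4382,-.3702))
im=cv2.resize(sc["frame"][:,:,::-1],None,fx=2.4,fy=2.4,interpolation=3)[280:700,380:1120].copy()
im2=cv2.resize(top["frame"][:,:,::-1],None,fx=2.4,fy=2.4,interpolation=3)[440:610,348:1140-52].copy()
for n in SZ:
  a=lidfit([top],*L[n],n);b=lidfit([sc],*L[n],n);j=lidfit([top,sc],*L[n],n)
  print(n,*[(round(s,3),np.round(x,4)) for s,x in(a,b,j)])
  for c,I,o in((sc,im,(380,280)),(top,im2,(348,440))):
    cv2.polylines(I,[np.round((hull(c,*j[1],n)+.5)*2.4-o).astype(int)],True,(0,255,0))
    cv2.polylines(I,[np.round((circ(c,*j[1],.05,.014)+.5)*2.4-o).astype(int)],True,(255,0,0))
cv2.imwrite("pics/f2.png",np.vstack([im,im2]))
E
```

```text
small (np.float64(0.903), array([ 0.4392, -0.3772])) (np.float64(0.972), array([ 0.4386, -0.3786])) (np.float64(0.937), array([ 0.4386, -0.3785]))
medium (np.float64(0.911), array([ 0.4306, -0.0746])) (np.float64(0.974), array([ 0.4314, -0.0753])) (np.float64(0.942), array([ 0.4314, -0.0753]))
large (np.float64(0.923), array([ 0.4567, -0.221 ])) (np.float64(0.979), array([ 0.4566, -0.2214])) (np.float64(0.951), array([ 0.4568, -0.2215]))
largest (np.float64(0.944), array([0.4601, 0.3808])) (np.float64(0.955), array([0.4595, 0.3819])) (np.float64(0.948), array([0.4597, 0.3815]))
```

View pics/f2.png

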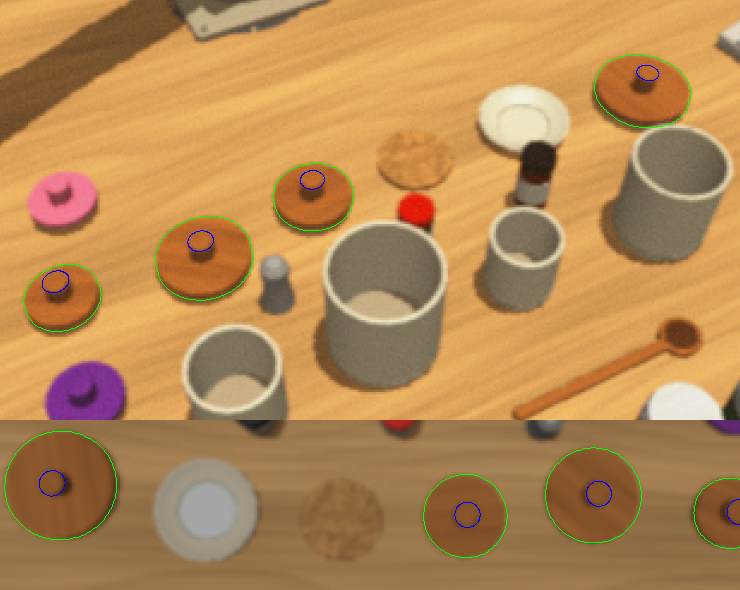

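The wooden lids are (170,210) largest, (338,223) medium, (391,214) large and (448,221) small. The pink (436,270) and purple (452,175) look-alikes are the wrong colour. The saucer is at (231,221) and the coaster at (288,225). Model outlines match in both cameras to about 1 mm. I'll start with the small lid.

Call:
move_arm(plan=[{"x": 0.1,"y": 0.12},{"x": 0.15,"y": 0.18},{"x": 0.17,"y": 0.21},{"x": 0.17,"y": 0.21},{"x": 0.17,"y": 0.21},{"x": 0.17,"y": 0.21},{"x": 0.17,"y": 0.21},{"x": 0.17,"y": 0.21},{"x": 0.17,"y": 0.21},{"x": 0.17,"y": 0.21},{"x": 0.17,"y": 0.18},{"x": 0,"y": 0}], fingers=-0.06, force=25)

```text
invalid input
```

Call:
move_arm(plan=[{"x": 0.1,"y": 0.12,"z": 0,"rx": 0,"ry": 0,"rz": 0}])

```text
clock: 0.18
tcp_pos: [0.2676, -0.5852, 0.2048]
tcp_rot: [2.623, -1.724, -0.002]
wrist_force: [-0.6, -0.6, 0.4]
width: 0.0945
```

Call:
move_arm(plan=[{"x": 0.168,"y": 0.205,"z": 0,"rx": 0,"ry": 0,"rz": 0},{"x": 0.168,"y": 0.205,"z": 0,"rx": 0,"ry": 0,"rz": 0},{"x": 0.168,"y": 0.205,"z": 0,"rx": 0,"ry": 0,"rz": 0},{"x": 0.168,"y": 0.205,"z": 0,"rx": 0,"ry": 0,"rz": 0},{"x": 0.168,"y": 0.205,"z": 0,"rx": 0,"ry": 0,"rz": 0},{"x": 0.168,"y": 0.205,"z": 0,"rx": 0,"ry": 0,"rz": 0},{"x": 0.168,"y": 0.205,"z": 0,"rx": 0,"ry": 0,"rz": 0},{"x": 0.168,"y": 0.205,"z": 0,"rx": 0,"ry": 0,"rz": 0},{"x": 0.168,"y": 0.205,"z": 0,"rx": 0,"ry": 0,"rz": 0},{"x": 0.168,"y": 0.205,"z": 0,"rx": 0,"ry": 0,"rz": 0},{"x": 0,"y": 0,"z": 0,"rx": 0,"ry": 0,"rz": 0},{"x": 0,"y": 0,"z": 0,"rx": 0,"ry": 0,"rz": 0}], fingers=-0.06, force=25)

```text
clock: 1.18
tcp_pos: [0.4404, -0.3754, 0.2053]
tcp_rot: [-2.633, 1.712, 0.001]
wrist_force: [-0.9, -0.7, -0.2]
width: 0.0499
```

Call:
move_arm(plan=[{"x": -0.018,"y": -0.03,"z": -0.2,"rx": 0,"ry": 0,"rz": 0},{"x": 0,"y": 0,"z": -0.25,"rx": 0,"ry": 0,"rz": 0},{"x": 0,"y": 0,"z": -0.25,"rx": 0,"ry": 0,"rz": 0},{"x": 0,"y": 0,"z": -0.25,"rx": 0,"ry": 0,"rz": 0},{"x": 0,"y": 0,"z": -0.25,"rx": 0,"ry": 0,"rz": 0},{"x": 0,"y": 0,"z": -0.2,"rx": 0,"ry": 0,"rz": 0},{"x": 0,"y": 0,"z": -0.15,"rx": 0,"ry": 0,"rz": 0},{"x": 0,"y": 0,"z": -0.1,"rx": 0,"ry": 0,"rz": 0},{"x": 0,"y": 0,"z": -0.08,"rx": 0,"ry": 0,"rz": 0},{"x": 0,"y": 0,"z": -0.04,"rx": 0,"ry": 0,"rz": 0},{"x": 0,"y": 0,"z": 0,"rx": 0,"ry": 0,"rz": 0},{"x": 0,"y": 0,"z": 0,"rx": 0,"ry": 0,"rz": 0}])

```text
clock: 2.18
tcp_pos: [0.4372, -0.3818, 0.029]
tcp_rot: [2.629, -1.719, 0.001]
wrist_force: [0.4, 0.3, 0.7]
width: 0.0498
```

Call:
move_arm(plan=[{"x": 0,"y": 0,"z": 0,"rx": 0,"ry": 0,"rz": 0},{"x": 0,"y": 0,"z": 0,"rx": 0,"ry": 0,"rz": 0},{"x": 0,"y": 0,"z": 0,"rx": 0,"ry": 0,"rz": 0},{"x": 0,"y": 0,"z": 0,"rx": 0,"ry": 0,"rz": 0},{"x": 0,"y": 0,"z": 0,"rx": 0,"ry": 0,"rz": 0},{"x": 0,"y": 0,"z": 0,"rx": 0,"ry": 0,"rz": 0}], fingers=1, force=25)

```text
clock: 2.68
tcp_pos: [0.4372, -0.3815, 0.029]
tcp_rot: [-2.63, 1.719, -0.001]
wrist_force: [-0.4, 1.1, 4.9]
width: 0.0274
```

Call:
move_arm(plan=[{"x": 0,"y": 0,"z": 0.1,"rx": 0,"ry": 0,"rz": 0},{"x": 0,"y": 0,"z": 0.2,"rx": 0,"ry": 0,"rz": 0},{"x": 0,"y": 0,"z": 0.25,"rx": 0,"ry": 0,"rz": 0},{"x": 0,"y": 0,"z": 0.25,"rx": 0,"ry": 0,"rz": 0},{"x": 0,"y": 0,"z": 0.25,"rx": 0,"ry": 0,"rz": 0},{"x": 0,"y": 0,"z": 0.25,"rx": 0,"ry": 0,"rz": 0},{"x": 0,"y": 0,"z": 0.25,"rx": 0,"ry": 0,"rz": 0},{"x": 0,"y": 0,"z": 0.2,"rx": 0,"ry": 0,"rz": 0},{"x": 0,"y": 0,"z": 0.1,"rx": 0,"ry": 0,"rz": 0},{"x": 0,"y": 0,"z": 0,"rx": 0,"ry": 0,"rz": 0}])

```text
clock: 3.52
tcp_pos: [0.4381, -0.3824, 0.216]
tcp_rot: [2.629, -1.719, 0.008]
wrist_force: [-0.7, -0.4, -0.6]
width: 0.0273
```

Call:
move_arm(plan=[{"x": 0.1,"y": 0.24,"z": 0,"rx": 0,"ry": 0,"rz": 0},{"x": 0.1,"y": 0.24,"z": 0,"rx": 0,"ry": 0,"rz": 0},{"x": 0.1,"y": 0.24,"z": 0,"rx": 0,"ry": 0,"rz": 0},{"x": 0.1,"y": 0.24,"z": 0,"rx": 0,"ry": 0,"rz": 0},{"x": 0.1,"y": 0.24,"z": 0,"rx": 0,"ry": 0,"rz": 0},{"x": 0.1,"y": 0.24,"z": 0,"rx": 0,"ry": 0,"rz": 0},{"x": 0.1,"y": 0.24,"z": 0,"rx": 0,"ry": 0,"rz": 0},{"x": 0.1,"y": 0.24,"z": 0,"rx": 0,"ry": 0,"rz": 0},{"x": 0.1,"y": 0.24,"z": 0,"rx": 0,"ry": 0,"rz": 0},{"x": 0.1,"y": 0.24,"z": 0,"rx": 0,"ry": 0,"rz": 0},{"x": 0.1,"y": 0.24,"z": 0,"rx": 0,"ry": 0,"rz": 0},{"x": 0.1,"y": 0.24,"z": 0,"rx": 0,"ry": 0,"rz": 0}])

```text
clock: 4.52
tcp_pos: [0.5562, -0.0921, 0.2118]
tcp_rot: [2.628, -1.718, -0.004]
wrist_force: [0.3, -0.2, -0.9]
width: 0.0277
```

Call:
move_arm(plan=[{"x": 0.1,"y": 0.24,"z": 0,"rx": 0,"ry": 0,"rz": 0},{"x": 0.1,"y": 0.24,"z": 0,"rx": 0,"ry": 0,"rz": 0},{"x": 0.1,"y": 0.24,"z": 0,"rx": 0,"ry": 0,"rz": 0},{"x": 0.1,"y": 0.24,"z": 0,"rx": 0,"ry": 0,"rz": 0},{"x": 0.1,"y": 0.24,"z": 0,"rx": 0,"ry": 0,"rz": 0},{"x": 0.1,"y": 0.24,"z": 0,"rx": 0,"ry": 0,"rz": 0},{"x": 0.1,"y": 0.22,"z": 0,"rx": 0,"ry": 0,"rz": 0},{"x": 0.1,"y": 0.15,"z": 0,"rx": 0,"ry": 0,"rz": 0},{"x": 0,"y": 0,"z": 0,"rx": 0,"ry": 0,"rz": 0},{"x": 0,"y": 0,"z": 0,"rx": 0,"ry": 0,"rz": 0}])

```text
clock: 5.35
tcp_pos: [0.636, 0.0883, 0.2115]
tcp_rot: [2.629, -1.715, -0.004]
wrist_force: [-0.4, -1.0, -0.6]
width: 0.0275
```

```bash
python3 - <<'E'
from h import *
from bench import r
sc=r.read_camera("scene");top=r.read_camera("top");o=r.get_obs();p=o["tcp_pos"];print(p,o["wrist_force"],o["joint_positions"].round(2))
n="small";z0=p[2]-.029
for c in([sc],[top]): print(lidfit(c,p[0],p[1],n,z0))
cv2.imwrite("pics/c1.png",cv2.resize(sc["frame"][100:300,220:500,::-1],None,fx=2.5,fy=2.5))
E
```

```text
[0.63596181 0.0858031  0.21234306] [-0.09064131 -0.74855514 -0.27210648] [-0.19  0.61  0.01  1.53 -0.01  1.   -1.33]
(np.float64(0.683687302304564), array([0.63864988, 0.08884588]))
(np.float64(-0.0), array([0.62096181, 0.0708031 ]))
```

View pics/c1.png

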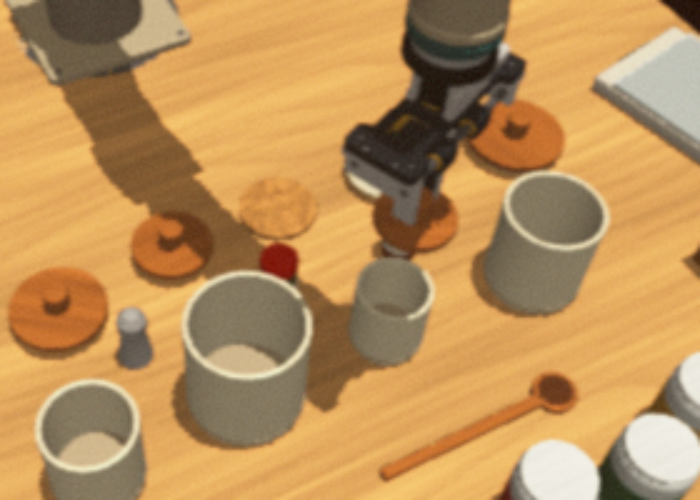

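Call:
move_arm(plan=[{"x": -0.03,"y": -0.015,"z": -0.1,"rx": 0,"ry": 0,"rz": 0},{"x": 0,"y": 0,"z": -0.2,"rx": 0,"ry": 0,"rz": 0},{"x": 0,"y": 0,"z": -0.2,"rx": 0,"ry": 0,"rz": 0},{"x": 0,"y": 0,"z": -0.2,"rx": 0,"ry": 0,"rz": 0},{"x": 0,"y": 0,"z": -0.12,"rx": 0,"ry": 0,"rz": 0},{"x": 0,"y": 0,"z": -0.05,"rx": 0,"ry": 0,"rz": 0},{"x": 0,"y": 0,"z": -0.04,"rx": 0,"ry": 0,"rz": 0},{"x": 0,"y": 0,"z": -0.04,"rx": 0,"ry": 0,"rz": 0},{"x": 0,"y": 0,"z": -0.04,"rx": 0,"ry": 0,"rz": 0},{"x": 0,"y": 0,"z": 0,"rx": 0,"ry": 0,"rz": 0},{"x": 0,"y": 0,"z": 0,"rx": 0,"ry": 0,"rz": 0}])

```text
clock: 6.37
tcp_pos: [0.6343, 0.0862, 0.1149]
tcp_rot: [-2.629, 1.719, -0.001]
wrist_force: [0.3, 0.6, -0.5]
width: 0.0276
```

Call:
move_arm(plan=[{"x": 0,"y": 0,"z": -0.03,"rx": 0,"ry": 0,"rz": 0},{"x": 0,"y": 0,"z": -0.03,"rx": 0,"ry": 0,"rz": 0},{"x": 0,"y": 0,"z": -0.02,"rx": 0,"ry": 0,"rz": 0},{"x": 0,"y": 0,"z": -0.02,"rx": 0,"ry": 0,"rz": 0},{"x": 0,"y": 0,"z": 0,"rx": 0,"ry": 0,"rz": 0},{"x": 0,"y": 0,"z": 0,"rx": 0,"ry": 0,"rz": 0}])

```text
clock: 6.87
tcp_pos: [0.6339, 0.0861, 0.105]
tcp_rot: [2.63, -1.719, 0.0]
wrist_force: [-2.2, 0.1, 5.2]
width: 0.027
```

Call:
move_arm(plan=[{"x": 0,"y": 0,"z": -0.01,"rx": 0,"ry": 0,"rz": 0},{"x": 0,"y": 0,"z": 0,"rx": 0,"ry": 0,"rz": 0}])

```text
clock: 7.03
tcp_pos: [0.6341, 0.0861, 0.105]
tcp_rot: [-2.629, 1.719, -0.001]
wrist_force: [-3.6, -0.2, 11.2]
width: 0.0274
```

Call:
move_arm(plan=[{"x": 0,"y": 0,"z": 0,"rx": 0,"ry": 0,"rz": 0},{"x": 0,"y": 0,"z": 0,"rx": 0,"ry": 0,"rz": 0},{"x": 0,"y": 0,"z": 0,"rx": 0,"ry": 0,"rz": 0},{"x": 0,"y": 0,"z": 0.05,"rx": 0,"ry": 0,"rz": 0},{"x": 0,"y": 0,"z": 0.2,"rx": 0,"ry": 0,"rz": 0},{"x": 0,"y": 0,"z": 0.3,"rx": 0,"ry": 0,"rz": 0},{"x": 0,"y": 0,"z": 0.3,"rx": 0,"ry": 0,"rz": 0},{"x": 0,"y": 0,"z": 0.2,"rx": 0,"ry": 0,"rz": 0},{"x": 0,"y": 0,"z": 0,"rx": 0,"ry": 0,"rz": 0}], fingers=-0.06)

```text
clock: 7.78
tcp_pos: [0.6372, 0.0865, 0.2136]
tcp_rot: [-2.624, 1.716, -0.01]
wrist_force: [0.6, 1.1, 0.3]
width: 0.0501
```

Call:
move_arm(plan=[{"x": -0.203,"y": -0.162,"z": 0,"rx": 0,"ry": 0,"rz": 0},{"x": -0.203,"y": -0.162,"z": 0,"rx": 0,"ry": 0,"rz": 0},{"x": -0.203,"y": -0.162,"z": 0,"rx": 0,"ry": 0,"rz": 0},{"x": -0.203,"y": -0.162,"z": 0,"rx": 0,"ry": 0,"rz": 0},{"x": -0.203,"y": -0.162,"z": 0,"rx": 0,"ry": 0,"rz": 0},{"x": -0.203,"y": -0.162,"z": 0,"rx": 0,"ry": 0,"rz": 0},{"x": -0.203,"y": -0.162,"z": 0,"rx": 0,"ry": 0,"rz": 0},{"x": -0.203,"y": -0.162,"z": 0,"rx": 0,"ry": 0,"rz": 0},{"x": -0.203,"y": -0.162,"z": 0,"rx": 0,"ry": 0,"rz": 0},{"x": -0.203,"y": -0.162,"z": 0,"rx": 0,"ry": 0,"rz": 0},{"x": 0,"y": 0,"z": 0,"rx": 0,"ry": 0,"rz": 0},{"x": 0,"y": 0,"z": 0,"rx": 0,"ry": 0,"rz": 0}])

```text
clock: 8.78
tcp_pos: [0.4299, -0.0767, 0.2082]
tcp_rot: [2.627, -1.722, -0.001]
wrist_force: [1.0, 0.9, -0.0]
width: 0.0495
```

```bash
python3 - <<'E'
from h import *
from bench import r
sc=r.read_camera("scene");top=r.read_camera("top");o=r.get_obs();print(o["tcp_pos"])
for n,x,y,z0 in(("small",.6353,.086,.076),("medium",.4314,-.0753,0)):
  for c in([sc],[top]): print(n,lidfit(c,x,y,n,z0))
cv2.imwrite("pics/c2.png",cv2.resize(sc["frame"][100:300,220:500,::-1],None,fx=2.5,fy=2.5))
E
```

```text
[ 0.43174559 -0.07539602  0.2083665 ]
small (np.float64(0.9332226204003147), array([0.6333413 , 0.08914579]))
small (np.float64(0.88589426680488), array([0.6368 , 0.08675]))
medium (np.float64(0.95978595751581), array([ 0.43057253, -0.07555164]))
medium (np.float64(-0.0), array([ 0.4164, -0.0903]))
```

View pics/c2.png

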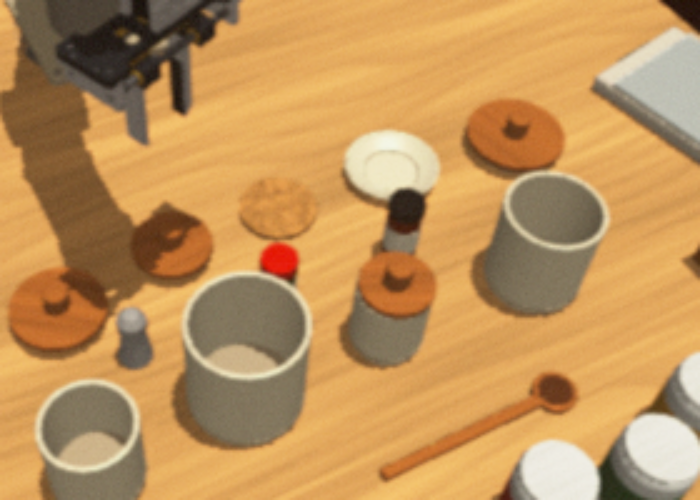

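The small lid sits flush on its canister. Next is the medium lid.

Call:
move_arm(plan=[{"x": 0,"y": 0,"z": -0.2,"rx": 0,"ry": 0,"rz": 0},{"x": 0,"y": 0,"z": -0.25,"rx": 0,"ry": 0,"rz": 0},{"x": 0,"y": 0,"z": -0.25,"rx": 0,"ry": 0,"rz": 0},{"x": 0,"y": 0,"z": -0.25,"rx": 0,"ry": 0,"rz": 0},{"x": 0,"y": 0,"z": -0.25,"rx": 0,"ry": 0,"rz": 0},{"x": 0,"y": 0,"z": -0.2,"rx": 0,"ry": 0,"rz": 0},{"x": 0,"y": 0,"z": -0.15,"rx": 0,"ry": 0,"rz": 0},{"x": 0,"y": 0,"z": -0.1,"rx": 0,"ry": 0,"rz": 0},{"x": 0,"y": 0,"z": -0.09,"rx": 0,"ry": 0,"rz": 0},{"x": 0,"y": 0,"z": -0.05,"rx": 0,"ry": 0,"rz": 0},{"x": 0,"y": 0,"z": 0,"rx": 0,"ry": 0,"rz": 0},{"x": 0,"y": 0,"z": 0,"rx": 0,"ry": 0,"rz": 0}])

```text
clock: 9.88
tcp_pos: [0.4314, -0.0756, 0.0294]
tcp_rot: [-2.63, 1.718, -0.0]
wrist_force: [-0.9, 0.2, -0.2]
width: 0.05
```

Call:
move_arm(plan=[{"x": 0,"y": 0,"z": 0,"rx": 0,"ry": 0,"rz": 0},{"x": 0,"y": 0,"z": 0,"rx": 0,"ry": 0,"rz": 0},{"x": 0,"y": 0,"z": 0,"rx": 0,"ry": 0,"rz": 0},{"x": 0,"y": 0,"z": 0,"rx": 0,"ry": 0,"rz": 0},{"x": 0,"y": 0,"z": 0,"rx": 0,"ry": 0,"rz": 0},{"x": 0,"y": 0,"z": 0,"rx": 0,"ry": 0,"rz": 0}], fingers=1, force=25)

```text
clock: 10.38
tcp_pos: [0.4313, -0.0759, 0.0299]
tcp_rot: [-2.629, 1.719, -0.001]
wrist_force: [0.0, -0.4, 5.2]
width: 0.0276
```

Call:
move_arm(plan=[{"x": 0,"y": 0,"z": 0.1,"rx": 0,"ry": 0,"rz": 0},{"x": 0,"y": 0,"z": 0.2,"rx": 0,"ry": 0,"rz": 0},{"x": 0,"y": 0,"z": 0.25,"rx": 0,"ry": 0,"rz": 0},{"x": 0,"y": 0,"z": 0.25,"rx": 0,"ry": 0,"rz": 0},{"x": 0,"y": 0,"z": 0.25,"rx": 0,"ry": 0,"rz": 0},{"x": 0,"y": 0,"z": 0.25,"rx": 0,"ry": 0,"rz": 0},{"x": 0,"y": 0,"z": 0.25,"rx": 0,"ry": 0,"rz": 0},{"x": 0,"y": 0,"z": 0.2,"rx": 0,"ry": 0,"rz": 0},{"x": 0,"y": 0,"z": 0.1,"rx": 0,"ry": 0,"rz": 0},{"x": 0,"y": 0,"z": 0,"rx": 0,"ry": 0,"rz": 0}])

```text
clock: 11.22
tcp_pos: [0.4323, -0.0761, 0.2165]
tcp_rot: [-2.628, 1.718, -0.007]
wrist_force: [0.3, -1.2, -0.9]
width: 0.0272
```

Call:
move_arm(plan=[{"x": 0.217,"y": -0.175,"z": 0,"rx": 0,"ry": 0,"rz": 0},{"x": 0.217,"y": -0.175,"z": 0,"rx": 0,"ry": 0,"rz": 0},{"x": 0.217,"y": -0.175,"z": 0,"rx": 0,"ry": 0,"rz": 0},{"x": 0.217,"y": -0.175,"z": 0,"rx": 0,"ry": 0,"rz": 0},{"x": 0.217,"y": -0.175,"z": 0,"rx": 0,"ry": 0,"rz": 0},{"x": 0.217,"y": -0.175,"z": 0,"rx": 0,"ry": 0,"rz": 0},{"x": 0.217,"y": -0.175,"z": 0,"rx": 0,"ry": 0,"rz": 0},{"x": 0.217,"y": -0.175,"z": 0,"rx": 0,"ry": 0,"rz": 0},{"x": 0.217,"y": -0.175,"z": 0,"rx": 0,"ry": 0,"rz": 0},{"x": 0.217,"y": -0.175,"z": 0,"rx": 0,"ry": 0,"rz": 0},{"x": 0,"y": 0,"z": 0,"rx": 0,"ry": 0,"rz": 0},{"x": 0,"y": 0,"z": 0,"rx": 0,"ry": 0,"rz": 0}])

```text
clock: 12.22
tcp_pos: [0.6473, -0.2516, 0.2117]
tcp_rot: [2.627, -1.72, -0.005]
wrist_force: [-0.2, 0.2, -1.4]
width: 0.0276
```

```bash
python3 - <<'E'
from h import *
from bench import r
import time
sc=r.read_camera("scene");o=r.get_obs();p=o["tcp_pos"];print(p)
print(lidfit([sc],p[0],p[1],"medium",p[2]-.0295))
E
```

```text
[ 0.64679113 -0.25045874  0.21226166]
(np.float64(0.7062167392356071), array([ 0.64731247, -0.25251323]))
```

Call:
move_arm(plan=[{"x": 0.015,"y": 0,"z": -0.1,"rx": 0,"ry": 0,"rz": 0},{"x": 0,"y": 0,"z": -0.2,"rx": 0,"ry": 0,"rz": 0},{"x": 0,"y": 0,"z": -0.2,"rx": 0,"ry": 0,"rz": 0},{"x": 0,"y": 0,"z": -0.15,"rx": 0,"ry": 0,"rz": 0},{"x": 0,"y": 0,"z": -0.05,"rx": 0,"ry": 0,"rz": 0},{"x": 0,"y": 0,"z": -0.04,"rx": 0,"ry": 0,"rz": 0},{"x": 0,"y": 0,"z": -0.04,"rx": 0,"ry": 0,"rz": 0},{"x": 0,"y": 0,"z": -0.04,"rx": 0,"ry": 0,"rz": 0},{"x": 0,"y": 0,"z": 0,"rx": 0,"ry": 0,"rz": 0},{"x": 0,"y": 0,"z": 0,"rx": 0,"ry": 0,"rz": 0}])

```text
clock: 13.1
tcp_pos: [0.6497, -0.251, 0.133]
tcp_rot: [-2.629, 1.719, -0.001]
wrist_force: [0.5, 0.6, -0.5]
width: 0.0275
```

Call:
move_arm(plan=[{"x": 0,"y": 0,"z": -0.03,"rx": 0,"ry": 0,"rz": 0},{"x": 0,"y": 0,"z": -0.03,"rx": 0,"ry": 0,"rz": 0},{"x": 0,"y": 0,"z": -0.02,"rx": 0,"ry": 0,"rz": 0},{"x": 0,"y": 0,"z": -0.02,"rx": 0,"ry": 0,"rz": 0},{"x": 0,"y": 0,"z": 0,"rx": 0,"ry": 0,"rz": 0},{"x": 0,"y": 0,"z": 0,"rx": 0,"ry": 0,"rz": 0}])

```text
clock: 13.6
tcp_pos: [0.6494, -0.2509, 0.1223]
tcp_rot: [2.629, -1.719, -0.0]
wrist_force: [0.0, -1.1, -0.5]
width: 0.0271
```

Call:
move_arm(plan=[{"x": 0,"y": 0,"z": -0.01,"rx": 0,"ry": 0,"rz": 0},{"x": 0,"y": 0,"z": -0.01,"rx": 0,"ry": 0,"rz": 0},{"x": 0,"y": 0,"z": -0.005,"rx": 0,"ry": 0,"rz": 0},{"x": 0,"y": 0,"z": 0,"rx": 0,"ry": 0,"rz": 0}])

```text
clock: 13.93
tcp_pos: [0.6497, -0.251, 0.121]
tcp_rot: [-2.629, 1.719, -0.001]
wrist_force: [-0.8, 0.4, 5.5]
width: 0.0272
```

Call:
move_arm(plan=[{"x": 0,"y": 0,"z": 0,"rx": 0,"ry": 0,"rz": 0},{"x": 0,"y": 0,"z": 0,"rx": 0,"ry": 0,"rz": 0},{"x": 0,"y": 0,"z": 0,"rx": 0,"ry": 0,"rz": 0},{"x": 0,"y": 0,"z": 0.05,"rx": 0,"ry": 0,"rz": 0},{"x": 0,"y": 0,"z": 0.2,"rx": 0,"ry": 0,"rz": 0},{"x": 0,"y": 0,"z": 0.3,"rx": 0,"ry": 0,"rz": 0},{"x": 0,"y": 0,"z": 0.3,"rx": 0,"ry": 0,"rz": 0},{"x": 0,"y": 0,"z": 0.05,"rx": 0,"ry": 0,"rz": 0},{"x": 0,"y": 0,"z": 0,"rx": 0,"ry": 0,"rz": 0}], fingers=-0.06)

```text
clock: 14.68
tcp_pos: [0.6512, -0.2516, 0.2131]
tcp_rot: [-2.628, 1.718, -0.009]
wrist_force: [-0.5, -0.0, -0.1]
width: 0.0496
```

Call:
move_arm(plan=[{"x": -0.193,"y": 0.03,"z": 0,"rx": 0,"ry": 0,"rz": 0},{"x": -0.193,"y": 0.03,"z": 0,"rx": 0,"ry": 0,"rz": 0},{"x": -0.193,"y": 0.03,"z": 0,"rx": 0,"ry": 0,"rz": 0},{"x": -0.193,"y": 0.03,"z": 0,"rx": 0,"ry": 0,"rz": 0},{"x": -0.193,"y": 0.03,"z": 0,"rx": 0,"ry": 0,"rz": 0},{"x": -0.193,"y": 0.03,"z": 0,"rx": 0,"ry": 0,"rz": 0},{"x": -0.193,"y": 0.03,"z": 0,"rx": 0,"ry": 0,"rz": 0},{"x": -0.193,"y": 0.03,"z": 0,"rx": 0,"ry": 0,"rz": 0},{"x": -0.193,"y": 0.03,"z": 0,"rx": 0,"ry": 0,"rz": 0},{"x": -0.193,"y": 0.03,"z": 0,"rx": 0,"ry": 0,"rz": 0},{"x": 0,"y": 0,"z": 0,"rx": 0,"ry": 0,"rz": 0},{"x": 0,"y": 0,"z": 0,"rx": 0,"ry": 0,"rz": 0}])

```text
clock: 15.68
tcp_pos: [0.4557, -0.2207, 0.2094]
tcp_rot: [2.629, -1.72, -0.002]
wrist_force: [0.8, -0.4, -0.5]
width: 0.0498
```

```bash
python3 - <<'E'
from h import *
from bench import r
sc=r.read_camera("scene");o=r.get_obs();print(o["tcp_pos"])
for n,x,y,z0 in(("small",.6353,.086,.076),("medium",.6487,-.2507,.091),("large",.4568,-.2215,0)): print(n,lidfit([sc],x,y,n,z0))
cv2.imwrite("pics/c3.png",cv2.resize(sc["frame"][100:320,180:460,::-1],None,fx=2.5,fy=2.5))
E
```

```text
[ 0.4569159  -0.22084549  0.20953914]
small (np.float64(0.9346473937801139), array([0.63343234, 0.08933295]))
medium (np.float64(0.9508936970837253), array([ 0.64741653, -0.25066914]))
large (np.float64(0.9626885703548612), array([ 0.45667221, -0.22199444]))
```

View pics/c3.png

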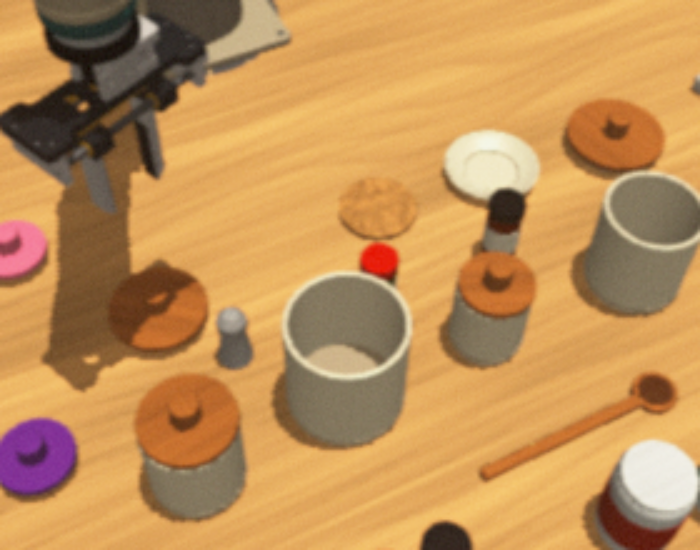

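The medium lid is seated. Next is the large lid.

Call:
move_arm(plan=[{"x": 0,"y": -0.01,"z": -0.2,"rx": 0,"ry": 0,"rz": 0},{"x": 0,"y": 0,"z": -0.25,"rx": 0,"ry": 0,"rz": 0},{"x": 0,"y": 0,"z": -0.25,"rx": 0,"ry": 0,"rz": 0},{"x": 0,"y": 0,"z": -0.25,"rx": 0,"ry": 0,"rz": 0},{"x": 0,"y": 0,"z": -0.25,"rx": 0,"ry": 0,"rz": 0},{"x": 0,"y": 0,"z": -0.2,"rx": 0,"ry": 0,"rz": 0},{"x": 0,"y": 0,"z": -0.15,"rx": 0,"ry": 0,"rz": 0},{"x": 0,"y": 0,"z": -0.1,"rx": 0,"ry": 0,"rz": 0},{"x": 0,"y": 0,"z": -0.1,"rx": 0,"ry": 0,"rz": 0},{"x": 0,"y": 0,"z": -0.05,"rx": 0,"ry": 0,"rz": 0},{"x": 0,"y": 0,"z": 0,"rx": 0,"ry": 0,"rz": 0},{"x": 0,"y": 0,"z": 0,"rx": 0,"ry": 0,"rz": 0}])

```text
clock: 16.73
tcp_pos: [0.4569, -0.222, 0.0301]
tcp_rot: [-2.629, 1.719, -0.001]
wrist_force: [0.4, -0.0, 0.4]
width: 0.0499
```

Call:
move_arm(plan=[{"x": 0,"y": 0,"z": 0,"rx": 0,"ry": 0,"rz": 0},{"x": 0,"y": 0,"z": 0,"rx": 0,"ry": 0,"rz": 0},{"x": 0,"y": 0,"z": 0,"rx": 0,"ry": 0,"rz": 0},{"x": 0,"y": 0,"z": 0,"rx": 0,"ry": 0,"rz": 0},{"x": 0,"y": 0,"z": 0,"rx": 0,"ry": 0,"rz": 0},{"x": 0,"y": 0,"z": 0,"rx": 0,"ry": 0,"rz": 0}], fingers=1, force=30)

```text
clock: 17.23
tcp_pos: [0.4568, -0.222, 0.0305]
tcp_rot: [-2.629, 1.719, -0.001]
wrist_force: [-0.9, 0.7, 5.8]
width: 0.0273
```

Call:
move_arm(plan=[{"x": 0,"y": 0,"z": 0.1,"rx": 0,"ry": 0,"rz": 0},{"x": 0,"y": 0,"z": 0.2,"rx": 0,"ry": 0,"rz": 0},{"x": 0,"y": 0,"z": 0.25,"rx": 0,"ry": 0,"rz": 0},{"x": 0,"y": 0,"z": 0.25,"rx": 0,"ry": 0,"rz": 0},{"x": 0,"y": 0,"z": 0.25,"rx": 0,"ry": 0,"rz": 0},{"x": 0,"y": 0,"z": 0.25,"rx": 0,"ry": 0,"rz": 0},{"x": 0,"y": 0,"z": 0.25,"rx": 0,"ry": 0,"rz": 0},{"x": 0,"y": 0,"z": 0.25,"rx": 0,"ry": 0,"rz": 0},{"x": 0,"y": 0,"z": 0.15,"rx": 0,"ry": 0,"rz": 0},{"x": 0,"y": 0,"z": 0.1,"rx": 0,"ry": 0,"rz": 0},{"x": 0,"y": 0,"z": 0,"rx": 0,"ry": 0,"rz": 0}])

```text
clock: 18.15
tcp_pos: [0.4575, -0.2224, 0.2376]
tcp_rot: [-2.629, 1.719, -0.007]
wrist_force: [0.1, -0.3, -0.7]
width: 0.027
```

Call:
move_arm(plan=[{"x": 0.092,"y": 0.249,"z": 0,"rx": 0,"ry": 0,"rz": 0},{"x": 0.092,"y": 0.249,"z": 0,"rx": 0,"ry": 0,"rz": 0},{"x": 0.092,"y": 0.249,"z": 0,"rx": 0,"ry": 0,"rz": 0},{"x": 0.092,"y": 0.249,"z": 0,"rx": 0,"ry": 0,"rz": 0},{"x": 0.092,"y": 0.249,"z": 0,"rx": 0,"ry": 0,"rz": 0},{"x": 0.092,"y": 0.249,"z": 0,"rx": 0,"ry": 0,"rz": 0},{"x": 0.092,"y": 0.249,"z": 0,"rx": 0,"ry": 0,"rz": 0},{"x": 0.092,"y": 0.249,"z": 0,"rx": 0,"ry": 0,"rz": 0},{"x": 0.092,"y": 0.249,"z": 0,"rx": 0,"ry": 0,"rz": 0},{"x": 0.092,"y": 0.249,"z": 0,"rx": 0,"ry": 0,"rz": 0},{"x": 0.092,"y": 0.249,"z": 0,"rx": 0,"ry": 0,"rz": 0},{"x": 0.092,"y": 0.249,"z": 0,"rx": 0,"ry": 0,"rz": 0}])

```text
clock: 19.15
tcp_pos: [0.5663, 0.078, 0.2341]
tcp_rot: [2.628, -1.718, -0.002]
wrist_force: [0.6, 0.6, -1.5]
width: 0.0276
```

Call:
move_arm(plan=[{"x": 0.092,"y": 0.249,"z": 0,"rx": 0,"ry": 0,"rz": 0},{"x": 0.092,"y": 0.249,"z": 0,"rx": 0,"ry": 0,"rz": 0},{"x": 0.092,"y": 0.249,"z": 0,"rx": 0,"ry": 0,"rz": 0},{"x": 0.092,"y": 0.249,"z": 0,"rx": 0,"ry": 0,"rz": 0},{"x": 0.092,"y": 0.249,"z": 0,"rx": 0,"ry": 0,"rz": 0},{"x": 0.092,"y": 0.249,"z": 0,"rx": 0,"ry": 0,"rz": 0},{"x": 0.092,"y": 0.249,"z": 0,"rx": 0,"ry": 0,"rz": 0},{"x": 0.092,"y": 0.249,"z": 0,"rx": 0,"ry": 0,"rz": 0},{"x": 0,"y": 0,"z": 0,"rx": 0,"ry": 0,"rz": 0},{"x": 0,"y": 0,"z": 0,"rx": 0,"ry": 0,"rz": 0}])

```text
clock: 19.98
tcp_pos: [0.6393, 0.2777, 0.2332]
tcp_rot: [2.63, -1.714, -0.003]
wrist_force: [0.4, 0.2, -0.9]
width: 0.0274
```

```bash
python3 - <<'E'
from h import *
from bench import r
sc=r.read_camera("scene");o=r.get_obs();p=o["tcp_pos"];print(p)
print(lidfit([sc],p[0],p[1],"large",p[2]-.030))
E
```

```text
[0.63963607 0.27551567 0.23354327]
(np.float64(0.7500913909705721), array([0.63877056, 0.27706111]))
```

Call:
move_arm(plan=[{"x": 0,"y": -0.005,"z": -0.1,"rx": 0,"ry": 0,"rz": 0},{"x": 0,"y": 0,"z": -0.2,"rx": 0,"ry": 0,"rz": 0},{"x": 0,"y": 0,"z": -0.2,"rx": 0,"ry": 0,"rz": 0},{"x": 0,"y": 0,"z": -0.2,"rx": 0,"ry": 0,"rz": 0},{"x": 0,"y": 0,"z": -0.05,"rx": 0,"ry": 0,"rz": 0},{"x": 0,"y": 0,"z": -0.04,"rx": 0,"ry": 0,"rz": 0},{"x": 0,"y": 0,"z": -0.04,"rx": 0,"ry": 0,"rz": 0},{"x": 0,"y": 0,"z": -0.04,"rx": 0,"ry": 0,"rz": 0},{"x": 0,"y": 0,"z": 0,"rx": 0,"ry": 0,"rz": 0},{"x": 0,"y": 0,"z": 0,"rx": 0,"ry": 0,"rz": 0}])

```text
clock: 20.87
tcp_pos: [0.6409, 0.2757, 0.1486]
tcp_rot: [-2.629, 1.719, -0.001]
wrist_force: [0.4, 0.1, 0.4]
width: 0.0272
```

Call:
move_arm(plan=[{"x": 0,"y": 0,"z": -0.03,"rx": 0,"ry": 0,"rz": 0},{"x": 0,"y": 0,"z": -0.03,"rx": 0,"ry": 0,"rz": 0},{"x": 0,"y": 0,"z": -0.02,"rx": 0,"ry": 0,"rz": 0},{"x": 0,"y": 0,"z": -0.02,"rx": 0,"ry": 0,"rz": 0},{"x": 0,"y": 0,"z": 0,"rx": 0,"ry": 0,"rz": 0},{"x": 0,"y": 0,"z": 0,"rx": 0,"ry": 0,"rz": 0}])

```text
clock: 21.37
tcp_pos: [0.6404, 0.2756, 0.1378]
tcp_rot: [2.629, -1.719, -0.0]
wrist_force: [-0.6, -0.7, -0.9]
width: 0.0278
```

Call:
move_arm(plan=[{"x": 0,"y": 0,"z": -0.01,"rx": 0,"ry": 0,"rz": 0},{"x": 0,"y": 0,"z": -0.01,"rx": 0,"ry": 0,"rz": 0},{"x": 0,"y": 0,"z": -0.005,"rx": 0,"ry": 0,"rz": 0},{"x": 0,"y": 0,"z": 0,"rx": 0,"ry": 0,"rz": 0}])

```text
clock: 21.7
tcp_pos: [0.6407, 0.2757, 0.1366]
tcp_rot: [-2.629, 1.719, -0.001]
wrist_force: [-2.3, 0.3, 4.8]
width: 0.027
```

Call:
move_arm(plan=[{"x": 0,"y": 0,"z": 0,"rx": 0,"ry": 0,"rz": 0},{"x": 0,"y": 0,"z": 0,"rx": 0,"ry": 0,"rz": 0},{"x": 0,"y": 0,"z": 0,"rx": 0,"ry": 0,"rz": 0},{"x": 0,"y": 0,"z": 0.05,"rx": 0,"ry": 0,"rz": 0},{"x": 0,"y": 0,"z": 0.2,"rx": 0,"ry": 0,"rz": 0},{"x": 0,"y": 0,"z": 0.3,"rx": 0,"ry": 0,"rz": 0},{"x": 0,"y": 0,"z": 0.25,"rx": 0,"ry": 0,"rz": 0},{"x": 0,"y": 0,"z": 0.05,"rx": 0,"ry": 0,"rz": 0},{"x": 0,"y": 0,"z": 0,"rx": 0,"ry": 0,"rz": 0}], fingers=-0.06)

```text
clock: 22.45
tcp_pos: [0.6419, 0.2762, 0.223]
tcp_rot: [-2.626, 1.717, -0.004]
wrist_force: [0.0, -0.9, -0.1]
width: 0.0501
```

Call:
move_arm(plan=[{"x": -0.181,"y": 0.106,"z": 0,"rx": 0,"ry": 0,"rz": 0},{"x": -0.181,"y": 0.106,"z": 0,"rx": 0,"ry": 0,"rz": 0},{"x": -0.181,"y": 0.106,"z": 0,"rx": 0,"ry": 0,"rz": 0},{"x": -0.181,"y": 0.106,"z": 0,"rx": 0,"ry": 0,"rz": 0},{"x": -0.181,"y": 0.106,"z": 0,"rx": 0,"ry": 0,"rz": 0},{"x": -0.181,"y": 0.106,"z": 0,"rx": 0,"ry": 0,"rz": 0},{"x": -0.181,"y": 0.106,"z": 0,"rx": 0,"ry": 0,"rz": 0},{"x": -0.181,"y": 0.106,"z": 0,"rx": 0,"ry": 0,"rz": 0},{"x": -0.181,"y": 0.106,"z": 0,"rx": 0,"ry": 0,"rz": 0},{"x": -0.181,"y": 0.106,"z": 0,"rx": 0,"ry": 0,"rz": 0},{"x": 0,"y": 0,"z": 0,"rx": 0,"ry": 0,"rz": 0},{"x": 0,"y": 0,"z": 0,"rx": 0,"ry": 0,"rz": 0}])

```text
clock: 23.45
tcp_pos: [0.4581, 0.3817, 0.2192]
tcp_rot: [2.63, -1.714, -0.001]
wrist_force: [1.3, -0.7, 0.4]
width: 0.0499
```

```bash
python3 - <<'E'
from h import *
from bench import r
sc=r.read_camera("scene");o=r.get_obs();print(o["tcp_pos"],o["joint_positions"].round(2))
for n,x,y,z0 in(("large",.64,.2754,.106),("largest",.4597,.3815,0)): print(n,lidfit([sc],x,y,n,z0))
cv2.imwrite("pics/c4.png",cv2.resize(sc["frame"][80:300,280:560,::-1],None,fx=2.5,fy=2.5))
E
```

```text
[0.45951833 0.38080285 0.21944919] [-0.72  0.54 -0.02  1.65  0.02  0.95 -1.91]
large (np.float64(0.9264675052410901), array([0.63823047, 0.27851719]))
largest (np.float64(0.9130727350584205), array([0.46043022, 0.38068488]))
```

View pics/c4.png

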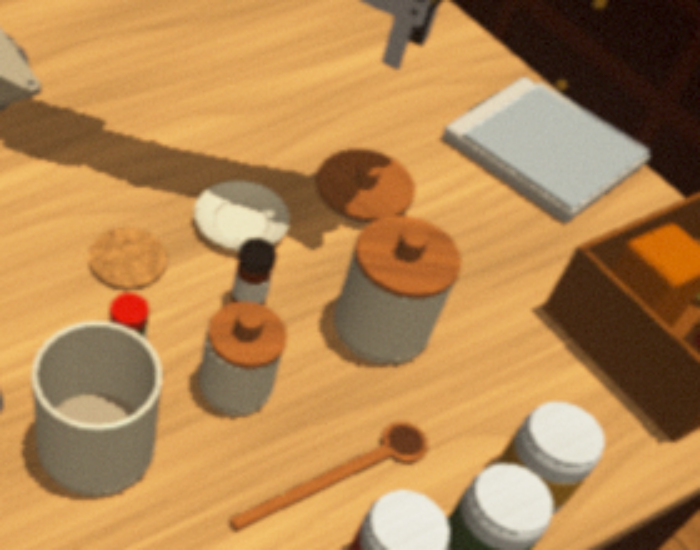

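Call:
move_arm(plan=[{"x": 0,"y": 0.005,"z": -0.2,"rx": 0,"ry": 0,"rz": 0},{"x": 0,"y": 0,"z": -0.25,"rx": 0,"ry": 0,"rz": 0},{"x": 0,"y": 0,"z": -0.25,"rx": 0,"ry": 0,"rz": 0},{"x": 0,"y": 0,"z": -0.25,"rx": 0,"ry": 0,"rz": 0},{"x": 0,"y": 0,"z": -0.25,"rx": 0,"ry": 0,"rz": 0},{"x": 0,"y": 0,"z": -0.25,"rx": 0,"ry": 0,"rz": 0},{"x": 0,"y": 0,"z": -0.2,"rx": 0,"ry": 0,"rz": 0},{"x": 0,"y": 0,"z": -0.1,"rx": 0,"ry": 0,"rz": 0},{"x": 0,"y": 0,"z": -0.1,"rx": 0,"ry": 0,"rz": 0},{"x": 0,"y": 0,"z": -0.04,"rx": 0,"ry": 0,"rz": 0},{"x": 0,"y": 0,"z": 0,"rx": 0,"ry": 0,"rz": 0},{"x": 0,"y": 0,"z": 0,"rx": 0,"ry": 0,"rz": 0}])

```text
clock: 24.5
tcp_pos: [0.4602, 0.3823, 0.0321]
tcp_rot: [-2.628, 1.719, -0.001]
wrist_force: [-0.6, -0.7, 0.8]
width: 0.0498
```

Call:
move_arm(plan=[{"x": 0,"y": 0,"z": 0,"rx": 0,"ry": 0,"rz": 0},{"x": 0,"y": 0,"z": 0,"rx": 0,"ry": 0,"rz": 0},{"x": 0,"y": 0,"z": 0,"rx": 0,"ry": 0,"rz": 0},{"x": 0,"y": 0,"z": 0,"rx": 0,"ry": 0,"rz": 0},{"x": 0,"y": 0,"z": 0,"rx": 0,"ry": 0,"rz": 0},{"x": 0,"y": 0,"z": 0,"rx": 0,"ry": 0,"rz": 0}], fingers=1, force=30)

```text
clock: 25.0
tcp_pos: [0.4598, 0.3823, 0.0321]
tcp_rot: [-2.629, 1.719, -0.001]
wrist_force: [-1.5, -0.7, 4.6]
width: 0.0275
```

Call:
move_arm(plan=[{"x": 0,"y": 0,"z": 0.1,"rx": 0,"ry": 0,"rz": 0},{"x": 0,"y": 0,"z": 0.2,"rx": 0,"ry": 0,"rz": 0},{"x": 0,"y": 0,"z": 0.25,"rx": 0,"ry": 0,"rz": 0},{"x": 0,"y": 0,"z": 0.25,"rx": 0,"ry": 0,"rz": 0},{"x": 0,"y": 0,"z": 0.25,"rx": 0,"ry": 0,"rz": 0},{"x": 0,"y": 0,"z": 0.25,"rx": 0,"ry": 0,"rz": 0},{"x": 0,"y": 0,"z": 0.25,"rx": 0,"ry": 0,"rz": 0},{"x": 0,"y": 0,"z": 0.25,"rx": 0,"ry": 0,"rz": 0},{"x": 0,"y": 0,"z": 0.2,"rx": 0,"ry": 0,"rz": 0},{"x": 0,"y": 0,"z": 0.1,"rx": 0,"ry": 0,"rz": 0},{"x": 0,"y": 0,"z": 0,"rx": 0,"ry": 0,"rz": 0}])

```text
clock: 25.92
tcp_pos: [0.4605, 0.383, 0.244]
tcp_rot: [-2.626, 1.717, -0.002]
wrist_force: [0.0, -1.0, -0.8]
width: 0.0274
```

Call:
move_arm(plan=[{"x": 0.086,"y": -0.232,"z": 0,"rx": 0,"ry": 0,"rz": 0},{"x": 0.086,"y": -0.232,"z": 0,"rx": 0,"ry": 0,"rz": 0},{"x": 0.086,"y": -0.232,"z": 0,"rx": 0,"ry": 0,"rz": 0},{"x": 0.086,"y": -0.232,"z": 0,"rx": 0,"ry": 0,"rz": 0},{"x": 0.086,"y": -0.232,"z": 0,"rx": 0,"ry": 0,"rz": 0},{"x": 0.086,"y": -0.232,"z": 0,"rx": 0,"ry": 0,"rz": 0},{"x": 0.086,"y": -0.232,"z": 0,"rx": 0,"ry": 0,"rz": 0},{"x": 0.086,"y": -0.232,"z": 0,"rx": 0,"ry": 0,"rz": 0},{"x": 0.086,"y": -0.232,"z": 0,"rx": 0,"ry": 0,"rz": 0},{"x": 0.086,"y": -0.232,"z": 0,"rx": 0,"ry": 0,"rz": 0},{"x": 0.086,"y": -0.232,"z": 0,"rx": 0,"ry": 0,"rz": 0},{"x": 0.086,"y": -0.232,"z": 0,"rx": 0,"ry": 0,"rz": 0}])

```text
clock: 26.92
tcp_pos: [0.5618, 0.1023, 0.2398]
tcp_rot: [2.628, -1.718, -0.004]
wrist_force: [0.2, -0.1, -0.4]
width: 0.0275
```

Call:
move_arm(plan=[{"x": 0.086,"y": -0.232,"z": 0,"rx": 0,"ry": 0,"rz": 0},{"x": 0.086,"y": -0.232,"z": 0,"rx": 0,"ry": 0,"rz": 0},{"x": 0.086,"y": -0.232,"z": 0,"rx": 0,"ry": 0,"rz": 0},{"x": 0.086,"y": -0.232,"z": 0,"rx": 0,"ry": 0,"rz": 0},{"x": 0.086,"y": -0.232,"z": 0,"rx": 0,"ry": 0,"rz": 0},{"x": 0.086,"y": -0.232,"z": 0,"rx": 0,"ry": 0,"rz": 0},{"x": 0.086,"y": -0.232,"z": 0,"rx": 0,"ry": 0,"rz": 0},{"x": 0.086,"y": -0.232,"z": 0,"rx": 0,"ry": 0,"rz": 0},{"x": 0,"y": 0,"z": 0,"rx": 0,"ry": 0,"rz": 0},{"x": 0,"y": 0,"z": 0,"rx": 0,"ry": 0,"rz": 0}])

```text
clock: 27.75
tcp_pos: [0.6305, -0.0837, 0.2395]
tcp_rot: [2.625, -1.722, -0.004]
wrist_force: [0.1, 0.8, -0.6]
width: 0.0271
```

```bash
python3 - <<'E'
from h import *
from bench import r
sc=r.read_camera("scene");o=r.get_obs();p=o["tcp_pos"];print(p)
print(lidfit([sc],p[0],p[1],"largest",p[2]-.032))
E
```

```text
[ 0.63043848 -0.08158303  0.23977133]
(np.float64(0.6866487377461612), array([ 0.62829386, -0.08298438]))
```

Call:
move_arm(plan=[{"x": 0.02,"y": 0,"z": -0.1,"rx": 0,"ry": 0,"rz": 0},{"x": 0,"y": 0,"z": -0.2,"rx": 0,"ry": 0,"rz": 0},{"x": 0,"y": 0,"z": -0.2,"rx": 0,"ry": 0,"rz": 0},{"x": 0,"y": 0,"z": -0.1,"rx": 0,"ry": 0,"rz": 0},{"x": 0,"y": 0,"z": -0.05,"rx": 0,"ry": 0,"rz": 0},{"x": 0,"y": 0,"z": -0.04,"rx": 0,"ry": 0,"rz": 0},{"x": 0,"y": 0,"z": -0.04,"rx": 0,"ry": 0,"rz": 0},{"x": 0,"y": 0,"z": -0.04,"rx": 0,"ry": 0,"rz": 0},{"x": 0,"y": 0,"z": 0,"rx": 0,"ry": 0,"rz": 0},{"x": 0,"y": 0,"z": 0,"rx": 0,"ry": 0,"rz": 0}])

```text
clock: 28.63
tcp_pos: [0.6337, -0.0819, 0.1648]
tcp_rot: [-2.629, 1.719, -0.001]
wrist_force: [1.1, 0.2, -1.0]
width: 0.0272
```

Call:
move_arm(plan=[{"x": 0,"y": 0,"z": -0.03,"rx": 0,"ry": 0,"rz": 0},{"x": 0,"y": 0,"z": -0.03,"rx": 0,"ry": 0,"rz": 0},{"x": 0,"y": 0,"z": -0.02,"rx": 0,"ry": 0,"rz": 0},{"x": 0,"y": 0,"z": -0.01,"rx": 0,"ry": 0,"rz": 0},{"x": 0,"y": 0,"z": 0,"rx": 0,"ry": 0,"rz": 0},{"x": 0,"y": 0,"z": 0,"rx": 0,"ry": 0,"rz": 0}])

```text
clock: 29.13
tcp_pos: [0.6335, -0.0819, 0.1554]
tcp_rot: [2.629, -1.719, -0.0]
wrist_force: [0.3, -0.1, -0.7]
width: 0.0276
```

Call:
move_arm(plan=[{"x": 0,"y": 0,"z": -0.01,"rx": 0,"ry": 0,"rz": 0},{"x": 0,"y": 0,"z": -0.01,"rx": 0,"ry": 0,"rz": 0},{"x": 0,"y": 0,"z": -0.01,"rx": 0,"ry": 0,"rz": 0},{"x": 0,"y": 0,"z": 0,"rx": 0,"ry": 0,"rz": 0},{"x": 0,"y": 0,"z": 0,"rx": 0,"ry": 0,"rz": 0}])

```text
clock: 29.55
tcp_pos: [0.6336, -0.0819, 0.1531]
tcp_rot: [-2.629, 1.719, -0.001]
wrist_force: [-2.0, 0.6, 4.6]
width: 0.0274
```

Home at 4.6 N. I'll release, rise and back off toward the base.

Call:
move_arm(plan=[{"x": 0,"y": 0,"z": 0,"rx": 0,"ry": 0,"rz": 0},{"x": 0,"y": 0,"z": 0,"rx": 0,"ry": 0,"rz": 0},{"x": 0,"y": 0,"z": 0,"rx": 0,"ry": 0,"rz": 0},{"x": 0,"y": 0,"z": 0.05,"rx": 0,"ry": 0,"rz": 0},{"x": 0,"y": 0,"z": 0.2,"rx": 0,"ry": 0,"rz": 0},{"x": 0,"y": 0,"z": 0.3,"rx": 0,"ry": 0,"rz": 0},{"x": 0,"y": 0,"z": 0.25,"rx": 0,"ry": 0,"rz": 0},{"x": 0,"y": 0,"z": 0.1,"rx": 0,"ry": 0,"rz": 0},{"x": 0,"y": 0,"z": 0,"rx": 0,"ry": 0,"rz": 0}], fingers=-0.06)

```text
clock: 30.3
tcp_pos: [0.6353, -0.0821, 0.2453]
tcp_rot: [-2.627, 1.718, -0.008]
wrist_force: [1.7, -0.1, 0.2]
width: 0.0499
```

Call:
move_arm(plan=[{"x": -0.18,"y": -0.1,"z": 0,"rx": 0,"ry": 0,"rz": 0},{"x": -0.18,"y": -0.1,"z": 0,"rx": 0,"ry": 0,"rz": 0},{"x": -0.18,"y": -0.1,"z": 0,"rx": 0,"ry": 0,"rz": 0},{"x": -0.18,"y": -0.1,"z": 0,"rx": 0,"ry": 0,"rz": 0},{"x": -0.18,"y": -0.1,"z": 0,"rx": 0,"ry": 0,"rz": 0},{"x": -0.18,"y": -0.1,"z": 0,"rx": 0,"ry": 0,"rz": 0},{"x": -0.18,"y": -0.1,"z": 0,"rx": 0,"ry": 0,"rz": 0},{"x": -0.18,"y": -0.1,"z": 0,"rx": 0,"ry": 0,"rz": 0},{"x": -0.18,"y": -0.1,"z": 0,"rx": 0,"ry": 0,"rz": 0},{"x": -0.18,"y": -0.1,"z": 0,"rx": 0,"ry": 0,"rz": 0},{"x": 0,"y": 0,"z": 0,"rx": 0,"ry": 0,"rz": 0},{"x": 0,"y": 0,"z": 0,"rx": 0,"ry": 0,"rz": 0}])

```text
clock: 31.3
tcp_pos: [0.4522, -0.1821, 0.2414]
tcp_rot: [2.628, -1.721, -0.003]
wrist_force: [0.2, 0.2, -0.1]
width: 0.0498
```

```bash
python3 - <<'E'
from h import *
from bench import r
sc=r.read_camera("scene");top=r.read_camera("top");print(r.get_obs()["tcp_pos"])
C=dict(large=(.64,.2754),small=(.6353,.086),largest=(.6325,-.0823),medium=(.6487,-.2507))
for n in SZ:
  z=SZ[n][1]-.014;print(n,C[n],*[(np.round(q[1],4),round(q[0],3)) for q in(lidfit([c],*C[n],n,z) for c in(sc,top))])
  print("   score vs dz(mm)",[(d,round(lidfit([sc,top],*C[n],n,z+d/1000)[0],3)) for d in(-8,-4,0,4,8)])
a=cv2.resize(sc["frame"][100:290,190:470,::-1],None,fx=2.4,fy=2.4);b=cv2.resize(top["frame"][105:250,140:420,::-1],None,fx=2,fy=2)
I=np.zeros((a.shape[0]+b.shape[0]//2*0,a.shape[1],3),np.uint8);I[:]=a;cv2.imwrite("pics/end.png",I)
E
```

```text
[ 0.45396534 -0.18117623  0.24177865]
small (0.6353, 0.086) (array([0.6336, 0.0889]), np.float64(0.934)) (array([0.6368, 0.0867]), np.float64(0.883))
   score vs dz(mm) [(-8, np.float64(0.861)), (-4, np.float64(0.899)), (0, np.float64(0.907)), (4, np.float64(0.901)), (8, np.float64(0.889))]
medium (0.6487, -0.2507) (array([ 0.6474, -0.2507]), np.float64(0.951)) (array([ 0.6499, -0.2511]), np.float64(0.911))
   score vs dz(mm) [(-8, np.float64(0.896)), (-4, np.float64(0.93)), (0, np.float64(0.93)), (4, np.float64(0.923)), (8, np.float64(0.907))]
large (0.64, 0.2754) (array([0.639, 0.278]), np.float64(0.944)) (array([0.6408, 0.2748]), np.float64(0.923))
   score vs dz(mm) [(-8, np.float64(0.896)), (-4, np.float64(0.93)), (0, np.float64(0.931)), (4, np.float64(0.925)), (8, np.float64(0.909))]
largest (0.6325, -0.0823) (array([ 0.6311, -0.0806]), np.float64(0.951)) (array([ 0.6331, -0.082 ]), np.float64(0.937))
   score vs dz(mm) [(-8, np.float64(0.919)), (-4, np.float64(0.946)), (0, np.float64(0.943)), (4, np.float64(0.936)), (8, np.float64(0.921))]
```

View pics/end.png

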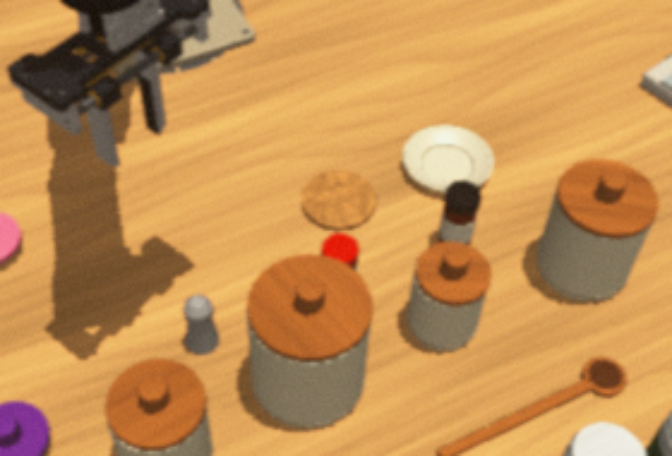

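All four lids lie flat on their canisters, and the coaster and saucer haven't moved. I'm handing in.

```bash
python3 -c "
from bench import r
print(r.job_done(), r.get_obs()['clock'])"
```

```text
the job is handed in; nothing more can be done
the job is handed in; nothing more can be done
```

I put all four wooden lids on the canisters of their own size, each set down gently until it touched the rim, and handed the job in at about 31 s of the 112 s allowed.

- **Seating:** each lid met resistance within about 1 mm of the expected fully-home height. The downward force there was about 5 N; the small lid got one extra 1 mm press that took it to 11 N.
- **Final pictures:** outline fits in both cameras put every lid within about 3.5 mm of its canister's centre, and all lids look flat. The canisters, coaster and saucer show no movement in the last picture, judged by eye.
- **Disagreements:** the two cameras differ by up to about 4 mm on where the lids are. The picture fits are too coarse in height to confirm full seating closely, so that rests mainly on the contact height and force.

The hand-in reports no verdict, so the official result is not known here.

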